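# Hold the lid of the slide chamber half open over its lowered front

### The job

A colleague is about to draw the light-sensitive stained slides out of the slide incubation chamber. Leave the lid shut while you fold the chamber's stiff drop front down until it lies level as a ledge for the slides; then raise the lid, without letting it drop, and hold it half open at about 45 degrees (never beyond 60, so that it goes on shading the slides). The lid falls shut by itself, so finish while still holding it there, and do not disturb the things that stand beside the chamber.

Things in the scene. Friction and masses are not known exactly. Their poses are not given: they have to be found in the camera images.
- slide_chamber: slide incubation chamber, fixed to the counter: light grey plastic trough 130 x 190 x 80 mm (x, y, z) with a row of glass slides inside and a charcoal lid. Origin: centre of its underside, on the counter; x points to its rear (the lid's hinge side), y to its left, z up. Its front (-x side) faces the robot, turned by up to 0.25 rad. Sides and rear are fixed walls; the front wall is fixed up to z = 43 mm and the drop front closes the rest
- front_angle (a joint): angle of the drop front (rad): 0 = upright, closed; grows as its top folds out towards the robot and down; 1.57 = level; stop at 1.85. The hinge is stiff: it stays at any angle, about 1 N at an ear turns it. At 0 to about 0.15 its two catches hook over the lid's front edge and lock the lid down
- flap_hinge (a point): middle of the drop front's hinge line, which runs along the chamber's y at the front, 46 mm above the counter and 67 mm in front of the chamber's origin
- front_flap: the drop front: light grey panel 180 mm wide, 4 mm thick, reaching 33 mm from its hinge line, with two identical catch ears 24 mm wide at y = +72 and -72 mm that stand up past the lid's edge and lean outwards by 40 degrees (5 mm thick, ends 69 mm above the hinge line when closed). Origin on the hinge line; z along the panel away from the hinge, y along the hinge
- left_ear (a point): grip point in the middle of the outward-leaning end of the left ear (moves with the drop front), 61 mm from the hinge line: with the drop front closed 105 mm above the counter and 14.5 mm in front of the hinge line; with it level 31 mm above the counter and 59 mm in front of it. Pinch the ear across its 24 mm width, along the hinge line; so held, it can turn between the pads
- right_ear (a point): the same on the right ear
- lid_angle (a joint): angle of the lid (rad): 0 = shut, grows as its front edge rises; 0.785 = half open (45 degrees), stop at 1.9. The hinge is free: the lid (about 0.3 kg) falls shut when let go; about 1.5 N at the tab lifts it
- lid_hinge (a point): middle of the lid's hinge line, which runs along the chamber's y at the rear, 83 mm above the counter and 67 mm behind the chamber's origin
- lid: the charcoal lid: plate 138 x 196 x 5 mm, reaching 136 mm from its hinge line to the front edge (top 86 mm above the counter when shut), with a lift tab in the middle, near the front edge. Origin on the hinge line; x points away from the front edge, y along the hinge, z out of the lid's top
- lid_tab (a point): grip point on the lift tab, 10 mm short of its end (moves with the lid). The tab is 22 mm wide and 6 mm thick, leans forward and up at 45 degrees from the top of the shut lid, starting 28 mm behind its front edge, and so stands upright when the lid is half open. With the lid shut the point is 131 mm in front of the lid's hinge line and 27 mm above it (110 mm above the counter). Pinch the tab across its 22 mm width, along the hinge line; so held, it can turn between the pads
- slide_box: bystander: small open carton of microscope slides, 58 x 82 x 38 mm, loose, left of the chamber; origin centre of its underside
- sample_cup: bystander: sample cup with screw lid, 48 mm across, 66 mm high, loose, right of the chamber; origin centre of its underside
- lab_forceps: bystander: steel forceps 13 x 125 x 9 mm lying on the counter, loose, right of the chamber and the sample cup; origin centre of its underside

How it is judged:
On the way, in this order (a step that is already met when the one before it is completed fails the run):
1. the drop front lies level (within 10 degrees) while the lid is still shut (value of joint front_angle between 1.396 and 1.745 rad and value of joint lid_angle below 0.08 rad), for 0.3 s.
2. the lid is held half open (45 degrees, within 8) by the fingers (value of joint lid_angle between 0.645 and 0.925 rad and contact force between the fingers and lid above 0.3 N), for 0.5 s.
At the end, for the whole second after the job is handed in: the fingers still hold the lid at rest half open, at 45 degrees within 8, with none of the loose things propping it, and the drop front lies level within 10 degrees (all of step 2 and velocity of joint lid_angle between -0.15 and 0.15 rad/s and value of joint front_angle between 1.396 and 1.745 rad and contact force between lid and slide_box below 0.05 N and contact force between lid and sample_cup below 0.05 N and contact force between lid and lab_forceps below 0.05 N); the arm keeps its last pose, push and grip.
It fails at once if the lid is opened beyond 60 degrees (value of joint lid_angle above 1.05 rad).
It fails at once if the lid is let drop (velocity of joint lid_angle below -2.5 rad/s).
It fails at once if a thing beside the chamber is disturbed (moved more than 25 mm or tipped) (distance of any of slide_box, sample_cup, lab_forceps from where it was at the start of the episode above 0.025 m or angle between sample_cup's own z axis and vertical above 0.3 rad).
It also fails if it takes over 51 s, if anything falls off the work surface, if the arm or the gripper's body presses on something with over 40 N, if the wrist force passes 120 N, or if a joint passes its speed limit or range.

### The arm

A 7-joint arm with a two-finger parallel gripper is mounted at the origin on a cart in front of the work surface, level with it; the furniture and walls round the work are solid. World frame = base frame: x ahead of the robot, y to its left, z up, the work surface at z = 0. Lengths are in m, angles in rad, forces in N, time in s.
With the tool pointing down it reaches from about 0.425 to 1.025 m from the base axis. Payload 3.6 kg.
Tool frame: the origin (TCP) lies midway between the tips of the shut fingers; the grasp point (between the pads) lies 19 mm behind it (grasp_offset is the distance from the TCP to the grasp point, in m); z points along the fingers, y is the line along which they close (so a half turn about z gives the same grasp; the last joint's range is limited). The gripper opens to 85 mm and grips with 20 to 120 N. Pads are 22 mm wide; open, the fingers measure 114 mm over their backs; the gripper's body (76 mm by 85 mm) begins 54 mm behind the grasp point. The pads swing forward as they close: fully open they stand 13 mm farther back than shut.
Start: joints at [1.214, 0.591, 0.048, 1.609, -0.033, 0.943, -0.034], TCP at [0.189, -0.7, 0.231] pointing down, gripper open.
Joint ranges: [-2.69, 2.69], [-0.47, 2.24], [-1.27, 1.36], [0.19, 2.51], [-1.53, 4.68], [0.08, 2.07], [-3.09, 3.09]. Speed limits (rad/s): [2.57, 2.57, 3.14, 3.14, 3.14, 3.14, 3.14].

### API

Orientations are given as a unit quaternion [x, y, z, w].
In Python, from bench import get_state, camera, sign_off, grasp_offset gives the robot as it stands.
- The arm moves only by the tool jog_arm, never from a script. Its argument "series" is a list of rows, each a list of 7 numbers: the finger opening in mm, from 0 to 85.4, then the shift along the tool's x, y, z in mm, then the turn, a rotation vector about the tool's x, y, z in degrees. In form: [[jaw, dx, dy, dz, wx, wy, wz], ...]. A call has exactly 10 rows; each row is the pose to reach, as a shift and turn from the pose commanded when the call began, along the tool's axes at that moment; what a row does not reach only later rows make up. A row lasts 1/10 s, in which the tool goes at most 50 mm and 8.59 degrees, less where a joint would pass 70% of its speed; a pose out of reach is approached as far as the arm can. A call with a gripper value outside its range is refused whole. The fingers move at their own pace and stop on an object; "force" is the grip in N (left out, the last holds). Time passes only in rows, so rows that repeat a pose let the fingers close, or fill a call up. It gives the time, the measured TCP pose, the force, the opening and the grip force at its end, in the units of the state.
- get_state(): the state, without advancing time (a new reading comes with each control period).
- camera(name): name is "side" or "top" or "wrist"; returns a dict with "color" (420x560x3 uint8, red, green, blue), "vfov" (degrees; the focal length in pixels is half the picture's height over the tangent of half this angle, whatever the lens; pixels are square), "cx", "cy" (the principal point, pixels), "R" (3x3) and "t" (3): a world point X has camera coordinates R X + t. Camera axes: x right, y down, z forward; pixel columns grow to the right and rows downward; lengths in m; the calibration is good to about 2 mm. A picture is of the moment at which its call begins. There is no depth.
- sign_off(): hands the job in; it is judged then, once.
The state is a dict: "t": time; "joint_pos": joint angles; "joint_vel": joint speeds; "joint_torque": joint torques, N m; "eef_pos": TCP position; "tool_rot": TCP orientation; "force": force on the tool from outside, world axes, zero at the start; "wrist_torque": the same for the moment, N m; "finger_gap": opening from 0.0 (shut) to 1.0 (fully open); "gripper_force": force on a finger pad.
Only numpy, scipy, OpenCV 4.12 (cv2) and the standard library are available. Lean on these libraries where they do the work, as an engineer would, in place of code of your own. Each camera call takes 0.05 s, during which the arm holds its last target. There are 200 camera calls.

## Working session

There is one attempt and no reset: what is moved stays moved. The work goes in short steps, Python scripts to look and compute and a tool call to move; the robot and the scene stay as the last step left them, time stands still between calls to the robot, and variables do not carry over. Pictures are saved under pics/ and viewed, at most 10 in all, crops included, and the job is handed in when it is done.

Besides the shell and the picture viewer there is one more tool, called after "Call:" by a JSON object that holds its "fn" and its "kwargs". jog_arm: Moves the arm, as the interface text tells. Its arguments: {"type":"object","properties":{"series":{"type":"array","items":{"type":"array","items":{"type":"number"}}},"force":{"type":"number"}},"required":["series"]}

```bash
mkdir -p pics
cat > h.py <<'E'
import numpy as np, cv2
from bench import get_state, camera, sign_off, grasp_offset
from scipy.spatial.transform import Rotation as Rn
def snap(n,f):
    c=camera(n); cv2.imwrite(f,cv2.cvtColor(c['color'],cv2.COLOR_RGB2BGR)); np.savez(f+'.npz',**{k:v for k,v in c.items() if k!='color'}); return c
def cal(f):
    c=np.load(f+'.npz'); F=210/np.tan(np.radians(float(c['vfov']))/2); return F,float(c['cx']),float(c['cy']),c['R'],c['t']
def ray(f,u,v):
    F,cx,cy,R,t=cal(f); return -R.T@t, R.T@np.array([(u-cx)/F,(v-cy)/F,1])
def onz(f,u,v,z):
    o,d=ray(f,u,v); return o+d*(z-o[2])/d[2]
def proj(f,X):
    F,cx,cy,R,t=cal(f); p=R@np.array(X)+t; return np.array([cx+F*p[0]/p[2],cy+F*p[1]/p[2]])
E
python3 - <<'E'
from h import *
snap('top','pics/top1.png');snap('side','pics/side1.png')
print(get_state(),grasp_offset)
for n in('top','side'):print(cal(f'pics/{n}1.png'))
E
```

```text
{'t': 0.1, 'joint_pos': array([ 1.21352541,  0.59203963,  0.04831216,  1.60971124, -0.03330132,
        0.94268146, -0.03368674]), 'joint_vel': array([-0.00151023, -0.0019576 , -0.00055422, -0.00353553, -0.00048171,
       -0.00202559,  0.00057876]), 'joint_torque': array([ 4.78739035e-03, -5.49996042e+01,  1.55304383e+00, -1.98825556e+01,
        9.65855346e-03,  3.74273106e-03, -2.62946742e-06]), 'eef_pos': array([ 0.18883316, -0.69919982,  0.23024015]), 'tool_rot': array([ 9.91309556e-01,  1.31545919e-01, -1.92271445e-04, -9.99034244e-04]), 'force': array([ 0.19746043, -0.14610869,  0.41554728]), 'wrist_torque': array([-0.00105966, -0.02015319, -0.00642147]), 'gripper_force': 0.0, 'finger_gap': 1.0007349036565196} 0.0187
(np.float64(534.8046237593348), 278.28564778354263, 214.29202610923028, array([[-3.68173185e-04, -9.99979190e-01, -6.44084448e-03],
       [-9.96957550e-01,  8.69080667e-04, -7.79415721e-02],
       [ 7.79455477e-02,  6.39255253e-03, -9.96937123e-01]]), array([0.03316362, 0.56502871, 1.43662708]))
(np.float64(510.73978297542817), 276.64196771200847, 204.60868636255037, array([[-0.4483484 , -0.89384934, -0.00413235],
       [-0.44115313,  0.22529529, -0.86869209],
       [ 0.77741085, -0.38765371, -0.49533521]]), array([0.30251908, 0.32538163, 0.68353848]))
```

View pics/top1.png

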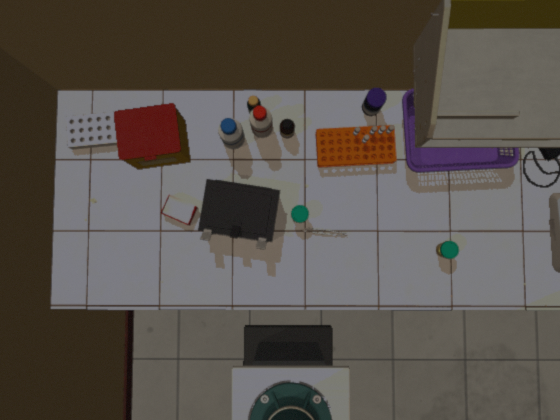

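View pics/side1.png

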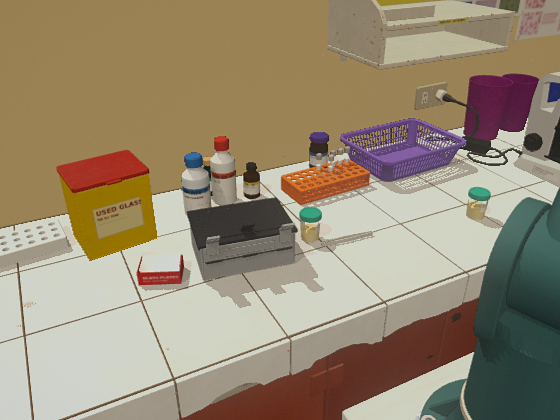

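The top view shows the chamber at about (240,210), with ears near (207,233) and (262,241) and the tab at (236,231). The carton is at (180,209), the cup at (300,214) and the forceps at (325,233). I'll enlarge both views next.

Run:
```python
import cv2,numpy as np
a=cv2.imread('pics/top1.png')[172:257,190:290]; b=cv2.imread('pics/side1.png')[190:290,180:330]
a=cv2.resize(a,None,fx=7,fy=7,interpolation=3); b=cv2.resize(b,None,fx=5.33,fy=5.33,interpolation=3)
cv2.imwrite('pics/tc.png',a);cv2.imwrite('pics/sc.png',b);print(a.shape,b.shape)
```

```text
(595, 700, 3) (533, 800, 3)
```

View pics/tc.png

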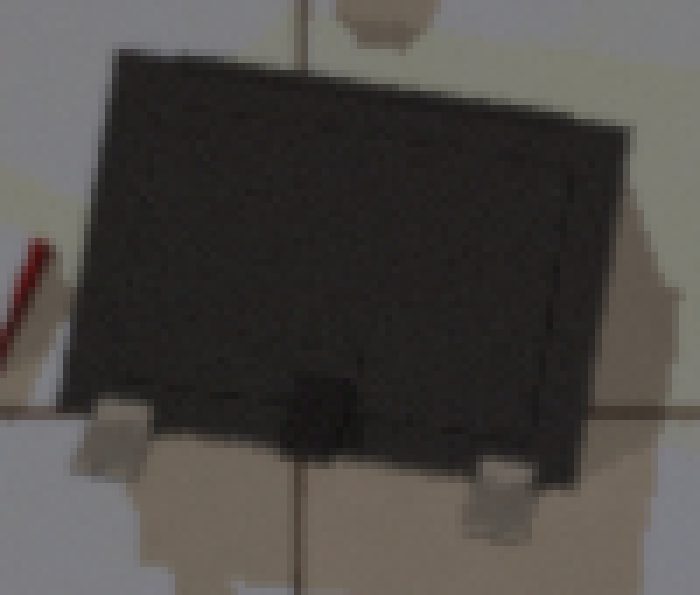

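View pics/sc.png

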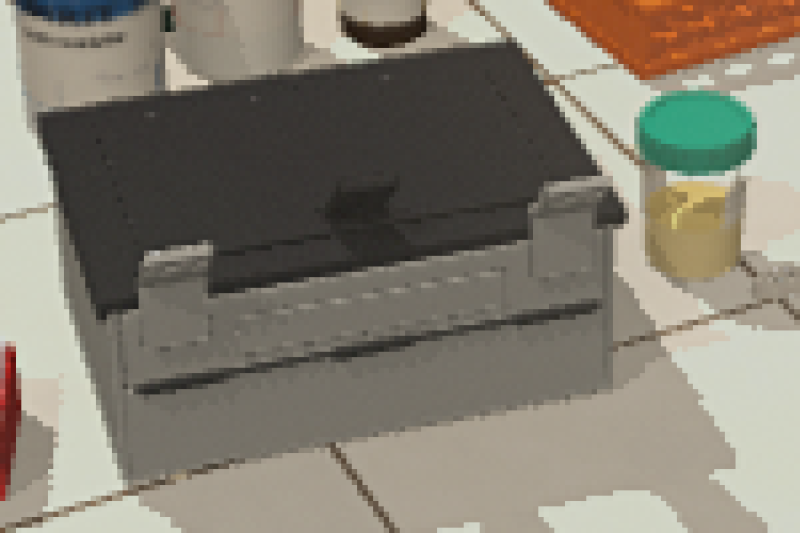

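The crops show the lid corners. In the top crop they are RL (115,50), RR (630,127), FR (577,488) and FL (62,410). In the side crop they are RL (38,112), RR (518,40), FR (628,205) and FL (103,312). I'll fit the pose from these.

```bash
cat > fit.py <<'E'
from h import *
from scipy.optimize import least_squares
T='pics/top1.png';S='pics/side1.png'
P=np.array([[.069,.098],[.069,-.098],[-.069,-.098],[-.069,.098]])
tc=np.array([[115,50],[630,127],[577,488],[62,410]])/7+[190,172]-.5
sc=np.array([[38,112],[518,40],[628,205],[103,312]])/5.333+[180,190]-.5
def W(p,q): 
    c,s=np.cos(p[2]),np.sin(p[2]); return np.array([p[0]+c*q[0]-s*q[1],p[1]+s*q[0]+c*q[1],q[2]])
def f(p): return np.concatenate([np.r_[proj(T,W(p,[*a,.086]))-u,proj(S,W(p,[*a,.086]))-v] for a,u,v in zip(P,tc,sc)])
r=least_squares(f,[.5,.1,0]);p=r.x
if __name__=='__main__':
    print(p,np.round(r.fun.reshape(-1,4),1))
    for n,q in dict(lear=[-.0815,.072,.105],rear=[-.0815,-.072,.105],tab=[-.064,0,.110]).items():
        X=W(p,q);print(n,X,(proj(T,X)-[190,172])*7,(proj(S,X)-[180,190])*5.333)
    print('cup',onz(T,300,214,.066),'carton',onz(T,180,209,.03))
    for u,v in((308,231),(346,235)):print('forceps',onz(T,u,v,.005))
E
python3 fit.py
```

```text
[ 0.57041336  0.13446336 -0.14799217] [[ 0.4  0.4 -0.5  0.1]
 [ 0.7  0.2 -1.  -0.9]
 [ 0.5  0.8  0.2  0.3]
 [-0.4  0.9 -0.4 -1.8]]
lear [0.50042081 0.21769372 0.105     ] [112.28343788 454.63308226] [175.38030313 259.61162689]
rear [0.47918764 0.07526777 0.105     ] [500.60201758 512.44585515] [571.17079961 188.91623727]
tab [0.50711293 0.14390033 0.11      ] [312.38728027 435.69726463] [363.58152059 186.38330589]
cup [ 0.56234621 -0.02490123  0.066     ] carton [0.57909847 0.29993608 0.03      ]
forceps [ 0.52019592 -0.04884028  0.005     ]
forceps [ 0.50912206 -0.15322734  0.005     ]
```

```bash
cat > plan.py <<'E'
from fit import *
def rows(wps,yaw=None,base=None):
    """wps: TCP world points; prints shift (mm) and turn (deg) from the present pose; tool down, y along chamber y"""
    s=get_state();R0=Rn.from_quat(s['tool_rot']);o=s['eef_pos']
    c,sn=np.cos(p[2]),np.sin(p[2]);best=None
    for k in(1,-1):
        y=k*np.array([-sn,c,0]);z=np.array([0,0,-1.]);G=Rn.from_matrix(np.c_[np.cross(y,z),y,z])
        v=(R0.inv()*G).as_rotvec(degrees=True)
        if best is None or np.linalg.norm(v)<np.linalg.norm(best):best=v
    print('t',s['t'],'tcp',o,'joints',s['joint_pos'].round(2),'turn',best.round(1))
    for w in wps:print(np.round(w,3),(R0.inv().apply(np.array(w)-o)*1000).round(1))
G=.0187
def cp(x,y,z):return W(p,[x,y,z+0])   # chamber point -> world
def ear(a,ext=.003):  # TCP for left ear at flap angle a, ext further out along lean
    f,u=.0145+ext*np.sin(.698),.059+ext*np.cos(.698)
    F=f*np.cos(a)+u*np.sin(a);U=u*np.cos(a)-f*np.sin(a)
    return cp(-.067-F,.072,.046+U-G)
def tab(a,ext=.004):
    f,u=.131+ext*.707,.027+ext*.707
    return cp(.067-(f*np.cos(a)-u*np.sin(a)),0,.083+f*np.sin(a)+u*np.cos(a)-G)
E
python3 - <<'E'
from plan import *
e=ear(0);rows([[.4,-.5,.24],[.58,-.2,.24],[.56,.05,.24],e+[0,0,.12],e])
E
```

```text
t 0.1 tcp [ 0.18883316 -0.69919982  0.23024015] joints [ 1.21  0.59  0.05  1.61 -0.03  0.94 -0.03] turn [-0.1  0.  23.6]
[ 0.4  -0.5   0.24] [ 255.8 -137.3   -9.5]
[ 0.58 -0.2   0.24] [ 507.8 -379.9   -9. ]
[0.56 0.05 0.24] [ 553.7 -626.5   -8.6]
[0.499 0.218 0.209] [ 538.2 -804.6   23.2]
[0.499 0.218 0.089] [ 538.2 -804.4  143.2]
```

Call:
{"fn": "jog_arm", "kwargs": {"series": [[85, 40, -20, -2, 0, 0, 0], [85, 80, -42, -4, 0, 0, 0], [85, 120, -64, -6, 0, 0, 2], [85, 160, -86, -8, 0, 0, 4], [85, 200, -107, -9, 0, 0, 6], [85, 240, -129, -9, 0, 0, 8], [85, 275, -158, -9, 0, 0, 10], [85, 307, -189, -9, 0, 0, 12], [85, 339, -220, -9, 0, 0, 13], [85, 371, -250, -9, 0, 0, 14]]}}

```text
t: 1.1
eef_pos: [0.4825, -0.3598, 0.2399]
tool_rot: [1.0, 0.009, -0.0, -0.0]
force: [0.3, 0.4, -0.1]
finger_gap: 0.989
gripper_force: 0.0
```

Call:
{"fn": "jog_arm", "kwargs": {"series": [[85, 35, -22, 0, 0, 0, 1], [85, 70, -45, 0, 0, 0, 2], [85, 105, -68, 0, 0, 0, 3], [85, 115, -112, 0, 0, 0, 4], [85, 117, -156, 0, 0, 0, 5], [85, 117, -200, 0, 0, 0, 6], [85, 117, -244, 0, 0, 0, 7], [85, 117, -288, 0, 0, 0, 8], [85, 117, -288, 0, 0, 0, 9], [85, 117, -288, 0, 0, 0, 9.5]]}}

```text
t: 2.1
eef_pos: [0.5931, -0.0698, 0.24]
tool_rot: [0.997, -0.071, -0.0, -0.0]
force: [-0.3, -0.4, 0.1]
finger_gap: 0.998
gripper_force: 0.0
```

Run:
```python
from plan import *
e=ear(0);rows([e+[0,0,.12],e+[0,0,.05],e])
```

```text
t 2.1 tcp [ 0.59314413 -0.06982895  0.2399653 ] joints [-0.02  0.42  0.08  1.9  -0.05  0.82 -1.63] turn [-0.   0.   0.3]
[0.499 0.218 0.209] [-134.7 -271.4   31.5]
[0.499 0.218 0.139] [-134.6 -271.4  101.5]
[0.499 0.218 0.089] [-134.6 -271.4  151.5]
```

Call:
{"fn": "jog_arm", "kwargs": {"series": [[85, -20, -40, 0, 0, 0, 0.3], [85, -40, -80, 0, 0, 0, 0.3], [85, -60, -120, 0, 0, 0, 0.3], [85, -80, -160, 0, 0, 0, 0.3], [85, -100, -200, 10, 0, 0, 0.3], [85, -118, -238, 30, 0, 0, 0.3], [85, -134.6, -271.4, 50, 0, 0, 0.3], [85, -134.6, -271.4, 75, 0, 0, 0.3], [85, -134.6, -271.4, 90, 0, 0, 0.3], [85, -134.6, -271.4, 90, 0, 0, 0.3]]}}

```text
t: 3.1
eef_pos: [0.499, 0.2141, 0.1482]
tool_rot: [0.997, -0.077, -0.002, 0.002]
force: [0.1, 0.9, 0.4]
finger_gap: 0.993
gripper_force: 0.0
```

Run:
```python
from plan import *
snap('wrist','pics/w1.png')
c,s=np.cos(p[2]),np.sin(p[2])
for n,X in dict(ear=cp(-.0815,.072,.105),tab=cp(-.064,0,.110),FL=cp(-.069,.098,.086)).items():print(n,proj('pics/w1.png',X))
e=ear(0);rows([e])
```

```text
ear [269.62719814 229.92249318]
tab [400.66489207 201.72053425]
FL [227.86142692 201.04065633]
t 3.15 tcp [0.49999415 0.21440193 0.1494011 ] joints [-0.51  0.48  0.02  2.08 -0.02  0.58 -2.2 ] turn [ 0.1  0.1 -0.4]
[0.499 0.218 0.089] [-1.9 -3.5 60.8]
```

View pics/w1.png

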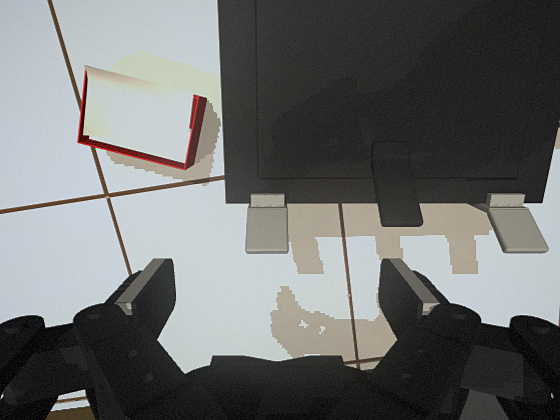

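The wrist view shows the ear end centred at about (267,230) and the tab grip point near (401,205). Both match the fit within 1–2 mm, so I'll descend, grip the ear and fold.

Call:
{"fn": "jog_arm", "kwargs": {"series": [[85, -2, -2.5, 5, 0, 0, 0], [85, -2, -2.5, 15, 0, 0, 0], [85, -2, -2.5, 25, 0, 0, 0], [85, -2, -2.5, 35, 0, 0, 0], [85, -2, -2.5, 45, 0, 0, 0], [85, -2, -2.5, 52, 0, 0, 0], [85, -2, -2.5, 57, 0, 0, 0], [85, -2, -2.5, 60, 0, 0, 0], [85, -2, -2.5, 60, 0, 0, 0], [85, -2, -2.5, 60, 0, 0, 0]]}}

```text
t: 4.15
eef_pos: [0.4984, 0.2194, 0.0904]
tool_rot: [0.997, -0.076, 0.0, -0.0]
force: [0.4, -0.1, 1.2]
finger_gap: 0.996
gripper_force: 0.0
```

Run:
```python
from plan import *
rows([ear(0)]);print(get_state()['force'])
```

```text
t 4.15 tcp [0.49837891 0.21939861 0.0904426 ] joints [-0.51  0.58  0.02  2.11 -0.02  0.45 -2.2 ] turn [-0.  -0.  -0.2]
[0.499 0.218 0.089] [0.3 1.4 1.8]
[ 0.38687395 -0.09238544  1.1830727 ]
```

Now I'll close on the ear.

Call:
{"fn": "jog_arm", "kwargs": {"series": [[60, 0, 1, 1, 0, 0, 0], [40, 0, 1, 1, 0, 0, 0], [20, 0, 1, 1, 0, 0, 0], [18, 0, 1, 1, 0, 0, 0], [18, 0, 1, 1, 0, 0, 0], [18, 0, 1, 1, 0, 0, 0], [18, 0, 1, 1, 0, 0, 0], [18, 0, 1, 1, 0, 0, 0], [18, 0, 1, 1, 0, 0, 0], [18, 0, 1, 1, 0, 0, 0]], "force": 30}}

```text
t: 5.15
eef_pos: [0.4985, 0.2198, 0.0897]
tool_rot: [0.997, -0.075, 0.001, -0.001]
force: [-1.0, 5.7, 4.1]
finger_gap: 0.271
gripper_force: 32.8
```

Run:
```python
from plan import *
s=get_state();print(s['force'],s['finger_gap'],s['gripper_force'])
d=s['eef_pos']-ear(0)
print(d);rows([ear(a)+d for a in np.linspace(0,1.6,11)])
```

```text
[-1.00010089  5.68773382  4.14169037] 0.27066415570615804 32.806934423947496
[-5.69919286e-05  1.77420491e-03  1.09898991e-03]
t 5.15 tcp [0.49845683 0.21975223 0.08969738] joints [-0.51  0.58  0.01  2.12 -0.02  0.45 -2.2 ] turn [-0.1 -0.1 -0.2]
[0.498 0.22  0.09 ] [0. 0. 0.]
[0.489 0.221 0.086] [-9.6  0.   3.4]
[0.48  0.222 0.081] [-18.5   0.1   8.3]
[0.472 0.224 0.075] [-26.5   0.1  14.5]
[0.465 0.225 0.068] [-33.4   0.1  21.9]
[0.46  0.226 0.059] [-39.    0.2  30.3]
[0.456 0.226 0.05 ] [-43.2   0.2  39.6]
[0.453 0.227 0.04 ] [-46.    0.2  49.3]
[0.452 0.227 0.03 ] [-47.1   0.2  59.4]
[0.452 0.227 0.02 ] [-46.6   0.3  69.5]
[0.455 0.226 0.01 ] [-44.4   0.3  79.5]
```

Call:
{"fn": "jog_arm", "kwargs": {"series": [[18, -5, 0, 1.5, 0, 0, 0], [18, -9.5, 0, 3.5, 0, 0, 0], [18, -14, 0, 6, 0, 0, 0], [18, -18.5, 0, 8.5, 0, 0, 0], [18, -22.5, 0, 11.5, 0, 0, 0], [18, -26.5, 0, 14.5, 0, 0, 0], [18, -30, 0, 18, 0, 0, 0], [18, -33.5, 0, 22, 0, 0, 0], [18, -36.5, 0, 26, 0, 0, 0], [18, -39, 0, 30, 0, 0, 0]]}}

```text
t: 6.15
eef_pos: [0.4615, 0.2255, 0.06]
tool_rot: [0.997, -0.075, 0.002, -0.001]
force: [0.7, 5.2, 5.6]
finger_gap: 0.264
gripper_force: 31.8
```

Run:
```python
from plan import *
d=[-5.7e-05,1.77e-3,1.1e-3]
rows([ear(a)+d for a in (.8,1,1.2,1.4,1.5,1.57,1.6)])
```

```text
t 6.15 tcp [0.46153188 0.22553077 0.05998584] joints [-0.55  0.61  0.02  2.2  -0.03  0.33 -2.24] turn [-0.2 -0.2 -0.2]
[0.46  0.225 0.059] [-1.6  0.3  0.7]
[0.455 0.226 0.048] [-6.7  0.3 12.3]
[0.452 0.227 0.035] [-9.4  0.4 24.6]
[0.452 0.227 0.023] [-9.5  0.4 37.3]
[0.453 0.227 0.016] [-8.7  0.4 43.6]
[0.454 0.226 0.012] [-7.7  0.5 47.9]
[0.455 0.226 0.01 ] [-7.2  0.5 49.8]
```

Call:
{"fn": "jog_arm", "kwargs": {"series": [[18, -3.5, 0, 5.5, 0, 0, 0], [18, -6.5, 0, 12, 0, 0, 0], [18, -8.3, 0, 18, 0, 0, 0], [18, -9.4, 0, 24.5, 0, 0, 0], [18, -9.6, 0, 31, 0, 0, 0], [18, -9.5, 0, 37, 0, 0, 0], [18, -9, 0, 42, 0, 0, 0], [18, -8, 0, 46, 0, 0, 0], [18, -7.6, 0, 48, 0, 0, 0], [18, -7.6, 0, 48, 0, 0, 0]]}}

```text
t: 7.15
eef_pos: [0.452, 0.2268, 0.0109]
tool_rot: [0.997, -0.075, 0.0, -0.001]
force: [-0.7, 6.9, 3.2]
finger_gap: 0.273
gripper_force: 37.3
```

Run:
```python
from plan import *
s=get_state();print(s['force'],s['finger_gap'],s['gripper_force'])
d=[-5.7e-05,1.77e-3,1.1e-3]
rows([ear(a)+d for a in (1.4,1.5,1.57,1.6)])
snap('side','pics/side2.png')
a=cv2.imread('pics/side2.png')[170:320,150:350];cv2.imwrite('pics/s2c.png',cv2.resize(a,None,fx=4,fy=4,interpolation=3))
```

```text
[-0.7466038   6.94501702  3.16960991] 0.2733511338643416 37.31776714324951
t 7.15 tcp [0.45201757 0.22684491 0.01094231] joints [-0.56  0.7   0.01  2.22 -0.03  0.22 -2.24] turn [-0.1 -0.  -0.1]
[0.452 0.227 0.023] [  0.2   0.2 -11.7]
[0.453 0.227 0.016] [ 1.1  0.2 -5.4]
[0.454 0.226 0.012] [ 2.1  0.2 -1.1]
[0.455 0.226 0.01 ] [2.6 0.2 0.8]
```

View pics/s2c.png

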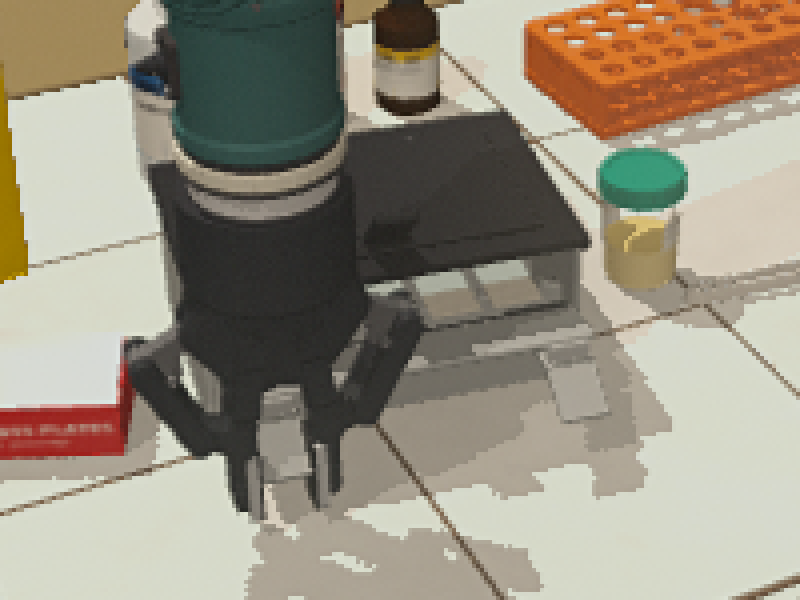

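The drop front is level, with the ears lying out and down and the lid shut. I'll release and rise straight up.

Call:
{"fn": "jog_arm", "kwargs": {"series": [[50, 0, 0, 0, 0, 0, 0], [60, 0, 0, 0, 0, 0, 0], [60, 0, 0, 0, 0, 0, 0], [60, 0, 0, -5, 0, 0, 0], [60, 0, 0, -20, 0, 0, 0], [60, 0, 0, -45, 0, 0, 0], [60, 0, 0, -75, 0, 0, 0], [60, 0, 0, -105, 0, 0, 0], [60, 0, 0, -135, 0, 0, 0], [60, 0, 0, -140, 0, 0, 0]]}}

```text
t: 8.2
eef_pos: [0.4536, 0.2256, 0.1545]
tool_rot: [0.997, -0.076, 0.002, -0.001]
force: [1.0, 0.1, -0.3]
finger_gap: 0.702
gripper_force: 0.0
```

Run:
```python
from plan import *
snap('side','pics/side3.png');t=tab(0);rows([t+[0,0,.04],t])
a=cv2.imread('pics/side3.png')[170:320,150:350];cv2.imwrite('pics/s3c.png',cv2.resize(a,None,fx=4,fy=4,interpolation=3))
f='pics/side3.png'
for an in(1.4,1.57,1.74):
  for sg in(1,-1):
    F,U=.0145*np.cos(an)+.059*np.sin(an),.059*np.cos(an)-.0145*np.sin(an)
    print(an,sg,(proj(f,W(p,[-.067-F,sg*.072,.046+U]))-[150,170])*4)
```

```text
t 8.25 tcp [0.45314237 0.2255074  0.15372044] joints [-0.58  0.44  0.03  2.16 -0.03  0.54 -2.25] turn [-0.1 -0.2 -0.2]
[0.504 0.144 0.134] [62.8 72.5 19.6]
[0.504 0.144 0.094] [62.7 72.6 59.6]
1.4 1 [281.84963232 444.09315781]
1.4 -1 [579.56972069 383.92710592]
1.57 1 [282.38535279 459.70843626]
1.57 -1 [578.13936052 399.31519655]
1.74 1 [282.04611969 472.17082393]
1.74 -1 [575.53532342 411.7516179 ]
```

View pics/s3c.png

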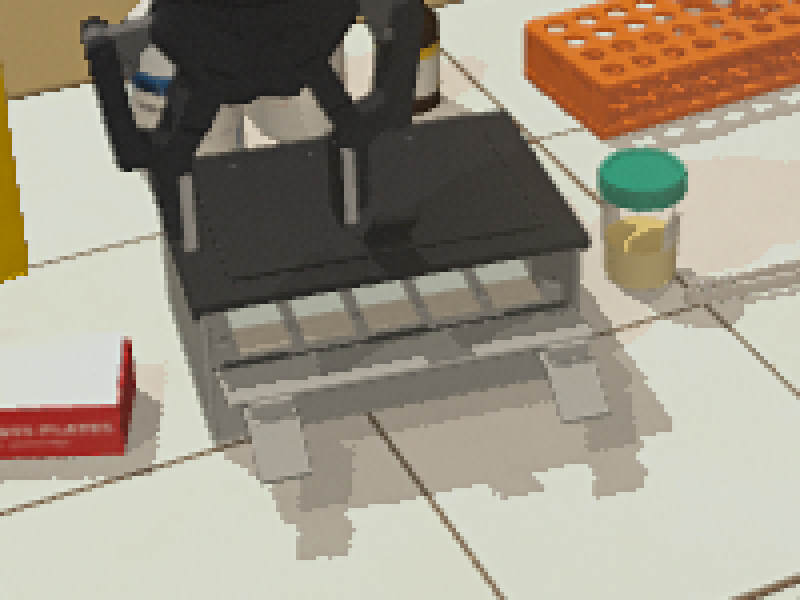

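The side crop shows a level ledge, with the ear end edges centred at about (285,477) and (583,415). I'll check the angle against the ear-end model.

Run:
```python
from plan import *
f='pics/side3.png'
for an in(1.4,1.5,1.57,1.65,1.74):
  for sg in(1,-1):
    f0,u0=.0229,.069
    F,U=f0*np.cos(an)+u0*np.sin(an),u0*np.cos(an)-f0*np.sin(an)
    print(an,sg,((proj(f,W(p,[-.067-F,sg*.072,.046+U]))-[150,170]+.5)*4).round(0))
```

```text
1.4 1 [290. 472.]
1.4 -1 [590. 411.]
1.5 1 [290. 483.]
1.5 -1 [588. 421.]
1.57 1 [290. 489.]
1.57 -1 [587. 428.]
1.65 1 [290. 496.]
1.65 -1 [585. 434.]
1.74 1 [289. 502.]
1.74 -1 [583. 441.]
```

Run:
```python
from plan import *
def end(an,sg,f0=.0229,u0=.069,dy=0):
    F,U=f0*np.cos(an)+u0*np.sin(an),u0*np.cos(an)-f0*np.sin(an)
    return W(p,[-.067-F,sg*.072+dy,.046+U])
f='pics/side1.png'
for sg in(1,-1):print('closed end pred',((proj(f,end(0,sg))-[180,190]+.5)*5.333).round(0))
for y in(.09,-.09):
    print('flap hinge',((proj(f,W(p,[-.067,y,.046]))-[180,190]+.5)*5.333).round(0),'bottom corner',((proj(f,W(p,[-.065,y/.09*.095,0]))-[180,190]+.5)*5.333).round(0))
b=cv2.imread('pics/side3.png')
for n,(u,v) in dict(L=(220,288),R=(294,272)).items(): # column profiles across the ear end
    print(n,v-12,b[v-12:v+8,u].mean(1).round().astype(int))
bb=cv2.imread('pics/side1.png');
for u,v in((213,236),(288,224)):print(v-8,bb[v-8:v+8,u].mean(1).round().astype(int))
```

```text
closed end pred [181. 251.]
closed end pred [582. 180.]
flap hinge [131. 388.] bottom corner [126. 490.]
flap hinge [606. 298.] bottom corner [615. 392.]
L 276 [162 161 161 161 162 161 160 161 162 161 161 163 163 135 120 160 163 162
 160 159]
R 260 [122 161 164 162 162 163 163 162 163 162 163 163 162 164 147 125 163 166
 167 165]
228 [ 54  53  53  55  54  56  55  49 107 155 135  89 101  80  76 102]
216 [ 66  55  59  62  62  60  56 108 155 134 101  95  83  86 105 104]
```

The ear ends read about 1.46–1.5 rad, which is in range but near the low side. There's plenty of time, so I'll regrip the left ear and push it down about 5 mm.

Call:
{"fn": "jog_arm", "kwargs": {"series": [[60, 0, 0, 20, 0, 0, 0], [60, 0, 0, 45, 0, 0, 0], [60, 0, 0, 70, 0, 0, 0], [60, 0, 0, 95, 0, 0, 0], [60, 0, 0, 115, 0, 0, 0], [60, 0, 0, 130, 0, 0, 0], [60, 0, 0, 137, 0, 0, 0], [60, 0, 0, 139, 0, 0, 0], [60, 0, 0, 139, 0, 0, 0], [40, 0, 0, 139, 0, 0, 0]]}}

```text
t: 9.25
eef_pos: [0.4523, 0.2254, 0.0128]
tool_rot: [0.997, -0.076, 0.0, -0.0]
force: [-0.7, 0.6, -0.4]
finger_gap: 0.552
gripper_force: 0.0
```

Call:
{"fn": "jog_arm", "kwargs": {"series": [[18, 0, 0, 0, 0, 0, 0], [18, 0, 0, 0, 0, 0, 0], [18, 0, 0, 0, 0, 0, 0], [18, 0, 0, 0, 0, 0, 0], [18, 0, 0, 1, 0, 0, 0], [18, 0, 0, 2, 0, 0, 0], [18, 0, 0, 3, 0, 0, 0], [18, 0, 0, 4, 0, 0, 0], [18, 0, 0, 5, 0, 0, 0], [18, 0, 0, 5, 0, 0, 0]]}}

```text
t: 10.25
eef_pos: [0.4536, 0.2267, 0.0076]
tool_rot: [0.997, -0.075, 0.002, -0.001]
force: [0.5, 5.8, 4.5]
finger_gap: 0.271
gripper_force: 30.6
```

Call:
{"fn": "jog_arm", "kwargs": {"series": [[50, 0, 0, 0, 0, 0, 0], [60, 0, 0, 0, 0, 0, 0], [60, 0, 0, 0, 0, 0, 0], [60, 0, 0, -5, 0, 0, 0], [60, 0, 0, -20, 0, 0, 0], [60, 0, 0, -45, 0, 0, 0], [60, 0, 0, -75, 0, 0, 0], [60, 0, 0, -105, 0, 0, 0], [60, 0, 0, -135, 0, 0, 0], [60, 0, 0, -140, 0, 0, 0]]}}

```text
t: 11.25
eef_pos: [0.4535, 0.2257, 0.1505]
tool_rot: [0.997, -0.076, 0.002, -0.002]
force: [0.7, 0.4, -1.0]
finger_gap: 0.702
gripper_force: 0.0
```

Run:
```python
from plan import *
snap('side','pics/side4.png');t=tab(0);rows([t+[0,0,.04],t])
b=cv2.imread('pics/side4.png')
for n,(u,v) in dict(L=(220,288),R=(294,272)).items():
    print(n,v-4,b[v-4:v+8,u].mean(1).round().astype(int))
```

```text
t 11.3 tcp [0.45306465 0.22556624 0.14970637] joints [-0.58  0.44  0.03  2.17 -0.03  0.53 -2.25] turn [-0.1 -0.2 -0.2]
[0.504 0.144 0.134] [62.9 72.6 15.6]
[0.504 0.144 0.094] [62.8 72.7 55.6]
L 284 [158 158 160 157 158 158 159 146 121 160 161 160]
R 268 [160 159 159 159 160 160 159 161 154 126 166 166]
```

The ear ends moved about 2 px lower, so the front is at about 1.55 rad. I'll go to the tab next.

Call:
{"fn": "jog_arm", "kwargs": {"series": [[60, 15, 17, 0, 0, 0, 0], [60, 31, 36, 0, 0, 0, 0], [60, 47, 55, 0, 0, 0, 0], [60, 58, 67, 0, 0, 0, 0], [60, 63, 72.5, 5, 0, 0, 0], [60, 63, 72.5, 20, 0, 0, 0], [60, 63, 72.5, 35, 0, 0, 0], [60, 63, 72.5, 46, 0, 0, 0], [60, 63, 72.5, 53, 0, 0, 0], [60, 63, 72.5, 54, 0, 0, 0]]}}

```text
t: 12.3
eef_pos: [0.5023, 0.1443, 0.092]
tool_rot: [0.997, -0.075, -0.001, 0.0]
force: [0.3, 0.5, -0.4]
finger_gap: 0.701
gripper_force: 0.0
```

Run:
```python
from plan import *
rows([tab(0)]);print(get_state()['force'])
snap('wrist','pics/w2.png')
```

```text
t 12.3 tcp [0.50225267 0.14426133 0.0920272 ] joints [-0.38  0.56  0.02  2.16 -0.02  0.43 -2.06] turn [ 0.1  0.1 -0.2]
[0.504 0.144 0.094] [ 2.  -0.4 -2.1]
[ 0.30224366  0.49912796 -0.39461419]
```

View pics/w2.png

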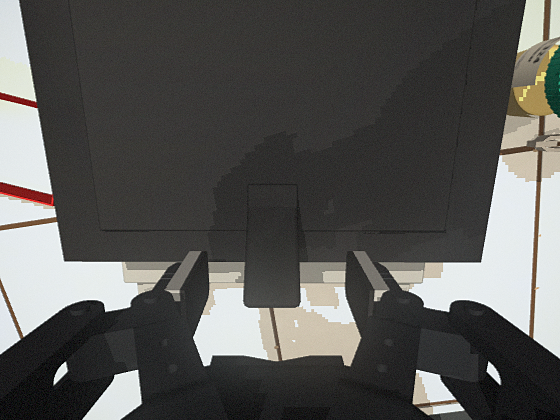

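The tab end (245–300, row 307) sits centred between the pads (205 and 348). I'll close on it.

Call:
{"fn": "jog_arm", "kwargs": {"series": [[60, 1, 0, -2, 0, 0, 0], [45, 1, 0, -2, 0, 0, 0], [30, 1, 0, -2, 0, 0, 0], [16, 1, 0, -2, 0, 0, 0], [16, 1, 0, -2, 0, 0, 0], [16, 1, 0, -2, 0, 0, 0], [16, 1, 0, -2, 0, 0, 0], [16, 1, 0, -2, 0, 0, 0], [16, 1, 0, -2, 0, 0, 0], [16, 1, 0, -2, 0, 0, 0]], "force": 35}}

```text
t: 13.35
eef_pos: [0.505, 0.1459, 0.0961]
tool_rot: [0.997, -0.075, 0.001, -0.001]
force: [-1.4, 4.2, 5.4]
finger_gap: 0.249
gripper_force: 35.6
```

Run:
```python
from plan import *
s=get_state();print(s['force'],s['finger_gap'],s['gripper_force'])
d=s['eef_pos']-tab(0);print(d)
rows([tab(a)+d for a in np.linspace(0,.785,11)])
```

```text
[-1.35488534  4.21686852  5.43644155] 0.24897774743815257 35.611714124679565
[0.00070128 0.00155336 0.00194419]
t 13.35 tcp [0.50501712 0.14587068 0.09607219] joints [-0.38  0.55  0.02  2.15 -0.02  0.43 -2.06] turn [-0.1 -0.1 -0.1]
[0.505 0.146 0.096] [0. 0. 0.]
[0.508 0.145 0.106] [  2.8  -0.  -10.4]
[0.511 0.145 0.117] [  6.3  -0.1 -20.5]
[0.516 0.144 0.126] [ 10.7  -0.1 -30.4]
[0.521 0.144 0.136] [ 15.8  -0.1 -39.9]
[0.526 0.143 0.145] [ 21.7  -0.2 -48.9]
[0.533 0.142 0.154] [ 28.2  -0.2 -57.4]
[0.54  0.141 0.162] [ 35.4  -0.3 -65.4]
[0.548 0.14  0.169] [ 43.2  -0.3 -72.9]
[0.556 0.138 0.176] [ 51.5  -0.3 -79.7]
[0.565 0.137 0.182] [ 60.4  -0.4 -85.8]
```

Call:
{"fn": "jog_arm", "kwargs": {"series": [[16, 1, 0, -4, 0, 0, 0], [16, 2.5, 0, -9.5, 0, 0, 0], [16, 4, 0, -15, 0, 0, 0], [16, 6, 0, -20, 0, 0, 0], [16, 8.5, 0, -25.5, 0, 0, 0], [16, 10.5, 0, -30, 0, 0, 0], [16, 13, 0, -35, 0, 0, 0], [16, 16, 0, -40, 0, 0, 0], [16, 19, 0, -45, 0, 0, 0], [16, 21.5, 0, -49, 0, 0, 0]]}}

```text
t: 14.35
eef_pos: [0.5259, 0.1426, 0.1439]
tool_rot: [0.997, -0.075, 0.0, -0.001]
force: [1.6, 4.8, -5.9]
finger_gap: 0.244
gripper_force: 34.5
```

Run:
```python
from plan import *
s=get_state();print(s['force'],s['gripper_force'])
d=np.array([.0007,.00155,.00194])
rows([tab(a)+d for a in np.linspace(.39,.785,6)])
```

```text
[ 1.61260997  4.80293434 -5.90145805] 34.45691227912903
t 14.35 tcp [0.52590429 0.1425604  0.14388798] joints [-0.36  0.49  0.02  2.09 -0.02  0.56 -2.05] turn [-0.1 -0.  -0.2]
[0.526 0.143 0.145] [ 0.2 -0.2 -0.8]
[0.533 0.142 0.153] [ 6.8 -0.2 -9.4]
[0.54  0.141 0.161] [ 14.   -0.3 -17.5]
[0.548 0.14  0.169] [ 21.8  -0.3 -25. ]
[0.556 0.138 0.176] [ 30.2  -0.3 -31.9]
[0.565 0.137 0.182] [ 39.1  -0.4 -38. ]
```

Call:
{"fn": "jog_arm", "kwargs": {"series": [[16, 3.5, 0, -5, 0, 0, 0], [16, 7, 0, -9.5, 0, 0, 0], [16, 10.5, 0, -13.5, 0, 0, 0], [16, 14, 0, -17.5, 0, 0, 0], [16, 18, 0, -21.5, 0, 0, 0], [16, 22, 0, -25, 0, 0, 0], [16, 26, 0, -28.5, 0, 0, 0], [16, 30, 0, -32, 0, 0, 0], [16, 34, 0, -35, 0, 0, 0], [16, 38, 0, -37.5, 0, 0, 0]]}}

```text
t: 15.35
eef_pos: [0.5618, 0.137, 0.1805]
tool_rot: [0.997, -0.075, -0.002, -0.001]
force: [-0.7, 5.8, -5.2]
finger_gap: 0.244
gripper_force: 34.5
```

Call:
{"fn": "jog_arm", "kwargs": {"series": [[16, 0.5, 0, 0, 0, 0, 0], [16, 0.5, 0, 0, 0, 0, 0], [16, 0.5, 0, 0, 0, 0, 0], [16, 0.5, 0, 0, 0, 0, 0], [16, 0.5, 0, 0, 0, 0, 0], [16, 0.5, 0, 0, 0, 0, 0], [16, 0.5, 0, 0, 0, 0, 0], [16, 0.5, 0, 0, 0, 0, 0], [16, 0.5, 0, 0, 0, 0, 0], [16, 0.5, 0, 0, 0, 0, 0]]}}

```text
t: 16.35
eef_pos: [0.5621, 0.137, 0.1807]
tool_rot: [0.997, -0.075, -0.001, -0.001]
force: [0.1, 5.3, -3.5]
finger_gap: 0.248
gripper_force: 34.7
```

Run:
```python
from plan import *
s=get_state();print(s['force'],s['finger_gap'],s['gripper_force'])
d=np.array([.0007,.00155,.00194])
rows([tab(a)+d for a in (.7,.785,.85)])
snap('side','pics/side5.png')
a=cv2.imread('pics/side5.png')[150:300,150:350];cv2.imwrite('pics/s5c.png',cv2.resize(a,None,fx=4,fy=4,interpolation=3))
for an in(.645,.785,.925):
  for y in(.098,-.098):
    f,u=.136,.003
    print(an,y,((proj('pics/side5.png',cp(.067-(f*np.cos(an)-u*np.sin(an)),y,.083+f*np.sin(an)+u*np.cos(an)))-[150,150]+.5)*4).round())
```

```text
[ 0.0740902  5.3387406 -3.4862734] 0.247896352876413 34.73054766654968
t 16.35 tcp [0.56211062 0.13695196 0.18065607] joints [-0.33  0.47  0.02  1.99 -0.02  0.68 -2.02] turn [-0.1  0.2 -0.1]
[0.555 0.138 0.175] [-7.1 -0.4  5.4]
[0.565 0.137 0.182] [ 2.5 -0.4 -1.3]
[0.572 0.136 0.186] [10.1 -0.4 -5.8]
0.645 0.098 [170. 205.]
0.645 -0.098 [574. 142.]
0.785 0.098 [162. 165.]
0.785 -0.098 [565. 104.]
0.925 0.098 [154. 128.]
0.925 -0.098 [555.  69.]
```

View pics/s5c.png

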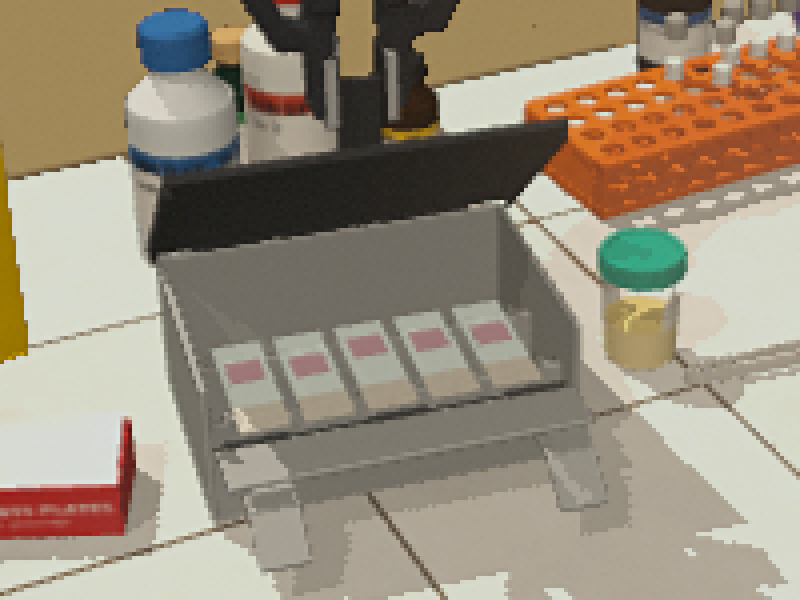

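The lid's front edge shows at (165,178) and (567,121), which gives about 0.73 rad; the arm pose gives about 0.76. The drop front is level and the neighbours haven't moved. I'll nudge the lid up about 0.04 rad and hold.

Call:
{"fn": "jog_arm", "kwargs": {"series": [[16, 1, 0, -1, 0, 0, 0], [16, 2, 0, -2, 0, 0, 0], [16, 3, 0, -3, 0, 0, 0], [16, 4.5, 0, -3.5, 0, 0, 0], [16, 4.5, 0, -3.5, 0, 0, 0], [16, 4.5, 0, -3.5, 0, 0, 0], [16, 4.5, 0, -3.5, 0, 0, 0], [16, 4.5, 0, -3.5, 0, 0, 0], [16, 4.5, 0, -3.5, 0, 0, 0], [16, 4.5, 0, -3.5, 0, 0, 0]]}}

```text
t: 17.4
eef_pos: [0.5664, 0.1363, 0.1836]
tool_rot: [0.997, -0.075, -0.002, -0.001]
force: [1.4, 5.6, -7.1]
finger_gap: 0.247
gripper_force: 34.8
```

Run:
```python
from plan import *
s=get_state();print(s['t'],s['force'],s['gripper_force'],s['joint_vel'].round(3));rows([tab(.785)+[.0007,.00155,.00194]])
print(sign_off())
```

```text
17.4 [ 1.36057075  5.55339614 -7.07779684] 34.83740508556366 [-0.001 -0.001 -0.    -0.     0.001 -0.     0.   ]
t 17.4 tcp [0.56635223 0.13628146 0.18364158] joints [-0.33  0.47  0.03  1.97 -0.02  0.7  -2.01] turn [-0.1  0.2 -0.1]
[0.565 0.137 0.182] [-1.8 -0.4  1.7]
the job is handed in; nothing more can be done
None
```

I handed the job in at 17.4 s: the drop front is level at about 1.55 rad, the gripper is holding the lid at about 45 degrees, and nothing beside the chamber was seen to move. Both angles are my estimates from the camera images and arm pose; the hand-in returned no verdict.

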